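Hang the blue parts tray below the rack's yoke

ROBOT

A 7-joint arm with a two-finger parallel gripper is mounted at the origin on the work surface; the furniture and walls round the work are solid. World frame = base frame: x ahead of the robot, y to its left, z up, the work surface at z = 0. Lengths are in mm, angles in rad, forces in N, time in s.
With the tool pointing down it reaches from about 350 to 900 mm from the base axis. Payload 19.9 kg.
Tool frame: the origin (TCP) lies at the very end of the fingers, on their centre line; the grasp point (between the pads) lies 19 mm behind it; z points along the fingers, y is the direction in which the jaws open and shut (so a half turn about z gives the same grasp; the last joint's range is limited). The gripper opens to 94 mm and grips with 3 to 60 N. Pads are 16 mm wide; open, the fingers measure 119 mm over their backs; the gripper's body (75 mm by 177 mm) begins 78 mm behind the grasp point.
Start: joints at [-1.198, 0.417, -0.01, 1.614, 0.005, 1.111, -0.053], TCP at [251.295, 572.232, 205.425] pointing down, gripper open.
Joint ranges: [-2.81, 2.81], [-0.39, 2.02], [-1.27, 1.25], [0.06, 2.57], [-1.19, 4.33], [0.19, 2], [-2.82, 2.82]. Speed limits (rad/s): [1.89, 1.89, 2.39, 2.39, 3.01, 3.01, 3.01].

INTERFACE

Orientations are given as a 3x3 rotation matrix whose columns are the frame's x, y, z axes.
In Python, from bench import monitor, eyes, job gives the robot as it stands. The module is installed in compiled form; this text tells all that it offers.
- The arm moves only by the shell command python3 -m handwheel 'ROWS'. ROWS is JSON, a list of rows, each an object of numbers: "ax", "ay", "az": the turn, a rotation vector about the tool's x, y, z in rad; "x", "y", "z": the shift along the tool's x, y, z in m; "grip": the closure, from 0 (fully open) to 1 (shut). A call has 1 to 20 rows; each row shifts and turns the pose as measured when the row begins, along the tool's axes as they then stand; what a row does not reach is not made up. A row lasts 1/10 s, in which the tool goes at most 50 mm and 8.59 degrees, less where a joint would pass 70% of its speed; a pose out of reach is approached as far as the arm can. A call with a gripper value outside its range is refused whole. The fingers move at their own pace and stop on an object; the grip force is fixed at half the most. Time passes only in rows, so rows that do not move let the fingers close. It gives the time, the measured TCP pose, the force and the opening at its end, in the units of the state.
- monitor.get_obs(): the state, without advancing time (a new reading comes with each control period).
- eyes.read_camera(name): name is "scene" or "top" or "wrist"; returns the picture (384x512x3 uint8, blue, green, red); there is no depth.
- eyes.get_calibration(name): a dict with "intrinsics" (3x3 intrinsics, pixels), "rvec" (rotation vector, rad) and "tvec" (3), from world to camera coordinates, as OpenCV has them. Camera axes: x right, y down, z forward; pixel columns grow to the right and rows downward; lengths in mm; the calibration is good to about 2 mm. A picture is of the moment at which its call begins: read the wrist's pose just before it. get_calibration takes no time and is no camera call; for the wrist camera it gives the pose at the moment of the call.
- job.job_done(): hands the job in, once; it reports no verdict.
The state is a dict: "t": time; "joint_pos": joint angles; "qvel": joint speeds; "tau": joint torques, N m; "tcp_pos": TCP position; "orientation": TCP orientation; "contact_force": force on the tool from outside, world axes, zero at the start; "torque": the same for the moment, N m; "opening": finger opening in mm.
Only numpy, scipy, OpenCV 4.12 (cv2) and the standard library are available. Lean on these libraries where they do the work, as an engineer would, in place of code of your own. Each camera call takes 0.05 s, during which the arm holds its last target.

TASK

A fitter's bench rack carries a steel wire yoke that swings between its two posts. Pass the hook of the blue small-parts tray over the lowered middle of the yoke's bottom bar, so that the tray hangs freely and level below the yoke, and let go. Leave the orange tray where it stands.

Things in the scene. Friction and masses are not known exactly. Their poses are not given: they have to be found in the camera images.
- blue_tray_grip (a point): Centre of the BLUE tray's black grip block, 24 x 26 mm (tray x, y), 52 tall: 33 mm below to 19 above this point; blue band round its top. Loose, 0.3 kg (+-30%), stands upright, z up, this point 170 mm above its underside. Block centred over the open tray, 100 x 110 mm (x, y), 30 tall. Two wires from the tray's middle bend back to x -23, rise there and form the hook below the block.
- blue_tray_hook (a point): Seat of its hook, 40 mm below the grip point: where the 10 mm bar's centre line lies once hung. Upside-down U of 7 mm wires, 25 mm wide along y; inside x +-20 mm. Stem at x -23; free lip at +x (away from the robot at yaw 0), its end 34 mm below this point and x +34. The bar, along tray y, goes in under the lip (free height: 38 to 83 mm below this point), then the tray is lowered.
- loop (a point): Middle of the yoke bar's lowered part (72 mm long, 8 mm lower than the rest), on its centre line, 190 mm above the counter. Bar 10 mm thick, along this y; x points away from the robot. Yoke at rest at first, swings freely about a level axis 110 mm above the bar; side wires at y +-118 mm. Rack fixed: posts 320 mm tall at y +-140, base 110 x 330 x 8 mm. Open above and below the bar.
- orange_tray_grip (a point): Centre of the grip block (orange band) of the ORANGE tray, built like the blue one; also 170 mm above the counter. A bystander: leave it standing where it is.

How it is judged:
By the outcome, as a careful person would: the job done as asked, in the order asked, and still so for the second after the job is handed in, with the robot touching nothing.
It also fails if it takes over 42 s, if anything falls off the work surface, if the arm or the gripper's body presses on something with over 40 N, if the wrist force passes 120 N, or if a joint passes its speed limit or range.

## Working session

There is one attempt and no reset: what is moved stays moved. The work goes in short steps, Python scripts to look and compute and a shell command to move; the robot and the scene stay as the last step left them, time stands still between calls to the robot, and variables do not carry over. Pictures are saved under pics/ and viewed, and the job is handed in when it is done.

```bash
mkdir -p pics
python3 - <<'E'
from bench import monitor, eyes, job
import cv2,numpy as np
o=monitor.get_obs(); print({k:np.round(v,3).tolist() for k,v in o.items()})
for n in ["scene","top","wrist"]:
    c=eyes.get_calibration(n); print(n,c)
    cv2.imwrite(f"pics/{n}0.png",eyes.read_camera(n))
E
```

```text
{'t': 0.0, 'joint_pos': [-1.198, 0.418, -0.01, 1.614, 0.005, 1.111, -0.053], 'qvel': [0.0, 0.001, 0.0, 0.002, 0.001, -0.0, 0.002], 'tau': [-0.001, -85.126, 0.638, -42.599, -0.049, 0.019, 0.0], 'tcp_pos': [251.16, 571.862, 204.827], 'orientation': [[-0.916, 0.402, -0.0], [0.402, 0.916, -0.001], [-0.0, -0.001, -1.0]], 'contact_force': [-0.103, -0.193, -0.073], 'torque': [0.016, -0.028, -0.021], 'opening': 93.829}
scene {'intrinsics': array([[388.04076363,   0.        , 258.65021985],
       [  0.        , 388.04076363, 200.82066071],
       [  0.        ,   0.        ,   1.        ]]), 'rvec': array([ 2.216692  , -1.00205676,  0.41610906]), 'tvec': array([-368.12044372,  394.48559092,  724.80127989])}
top {'intrinsics': array([[398.02639854,   0.        , 258.57151114],
       [  0.        , 398.02639854, 189.95932023],
       [  0.        ,   0.        ,   1.        ]]), 'rvec': array([ 2.11534909, -2.1807255 ,  0.17348185]), 'tvec': array([ -23.86543429,  567.12490866, 1044.49898877])}
wrist {'intrinsics': array([[289.3022485 ,   0.        , 252.12111804],
       [  0.        , 289.3022485 , 195.00531933],
       [  0.        ,   0.        ,   1.        ]]), 'rvec': array([-2.44212895, -1.59644938, -0.20725802]), 'tvec': array([-626.90910654,  -27.20125243,  391.23880036])}
```

View pics/scene0.png

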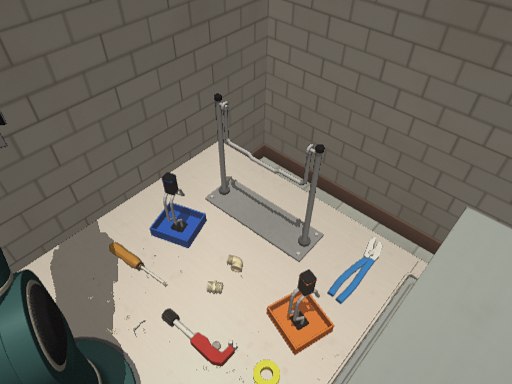

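View pics/top0.png

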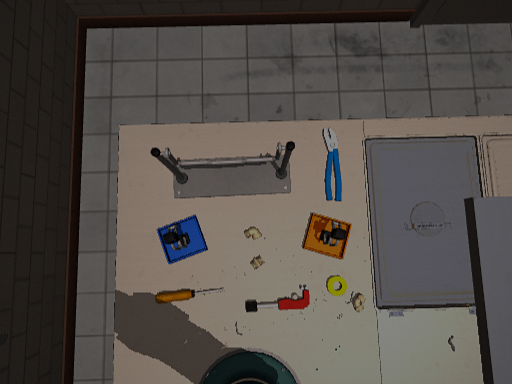

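View pics/wrist0.png

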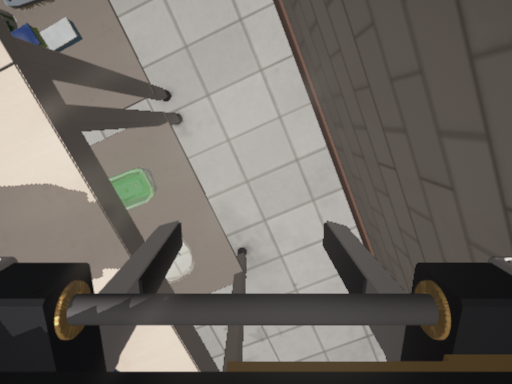

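The scene camera shows the blue tray at about (178,225) with its grip near (170,184). The rack stands behind it and the orange tray is at (300,320). The top camera has blue at (182,239). I'll enlarge crops of both.

Run:
```python
import cv2,numpy as np
s=cv2.imread("pics/scene0.png");t=cv2.imread("pics/top0.png")
def crop(im,x,y,w,h,k,n):
    c=cv2.resize(im[y:y+h,x:x+w],None,fx=k,fy=k,interpolation=cv2.INTER_CUBIC)
    for i in range(0,w,10): cv2.putText(c,str(x+i),(i*k,8),0,.3,(0,0,255),1); cv2.line(c,(i*k,10),(i*k,14),(0,0,255),1)
    for i in range(0,h,10): cv2.putText(c,str(y+i),(0,i*k+3),0,.3,(0,0,255),1)
    cv2.imwrite(n,c)
crop(s,140,160,80,90,6,"pics/c_sblue.png")
crop(t,145,205,80,65,8,"pics/c_tblue.png")
crop(t,140,130,165,75,4,"pics/c_track.png")
crop(s,195,85,150,175,3,"pics/c_srack.png")
```

```text
(no output)
```

View pics/c_sblue.png

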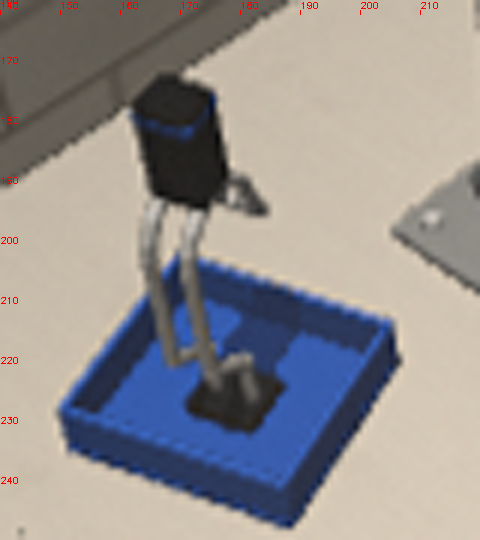

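View pics/c_tblue.png

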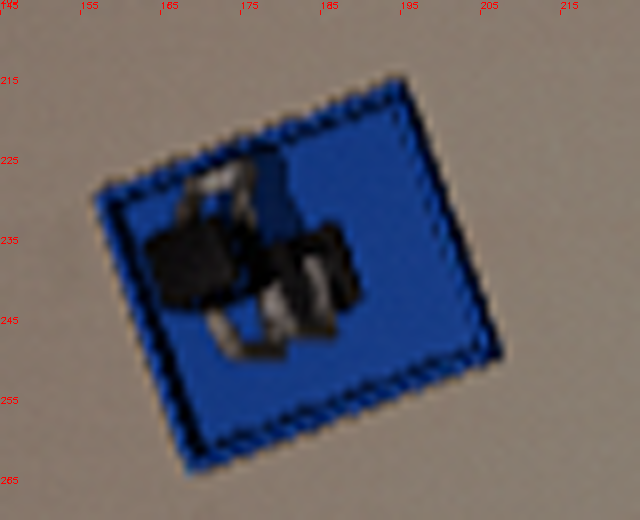

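View pics/c_track.png

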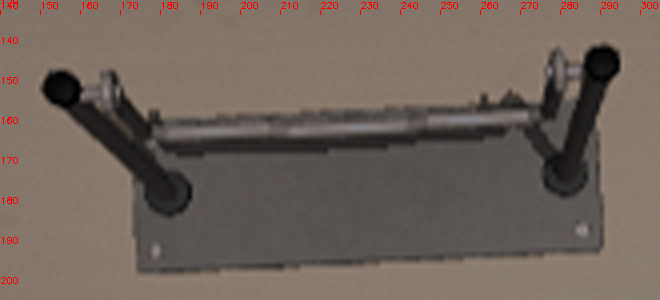

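View pics/c_srack.png

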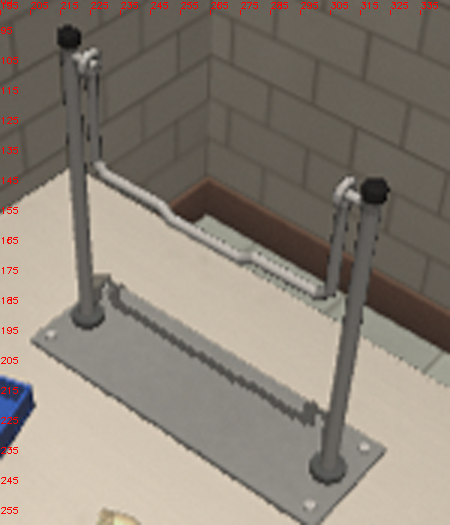

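```bash
cat > h.py <<'E'
import cv2,numpy as np
from scipy.optimize import least_squares
from bench import monitor, eyes, job
CAL={n:eyes.get_calibration(n) for n in("scene","top")}
def proj(P,n,c=None):
    c=c or CAL[n]
    return cv2.projectPoints(np.array(P,float).reshape(-1,1,3),c["rvec"],c["tvec"],c["intrinsics"],None)[0].reshape(-1,2)
def W(P,x,y,a):
    P=np.array(P,float); R=np.array([[np.cos(a),-np.sin(a),0],[np.sin(a),np.cos(a),0],[0,0,1]])
    return P@R.T+[x,y,0]
def fit(model,obs,x0):
    # obs: list (cam, model idx, px)
    def r(p):
        w=W(model,*p); return np.concatenate([proj(w[i],n)[0]-px for n,i,px in obs])
    s=least_squares(r,x0,x_scale=[100,100,1]); return s.x,r(s.x).reshape(-1,2)
E
python3 - <<'E'
from h import *
# tray model: corners z30 order (+x+y),(+x-y),(-x-y),(-x+y), grip top centre
T=[[50,55,30],[50,-55,30],[-50,-55,30],[-50,55,30],[0,0,189]]
t=[("top",0,(157,229)),("top",1,(195.3,214.5)),("top",2,(207.5,249.5)),("top",3,(169,264)),("top",4,(168.7,238))]
s=[("scene",0,(170,202)),("scene",1,(205.8,213.7)),("scene",2,(188,241.2)),("scene",3,(150,228.3))]
for o in (t[:4],s,t,t+s):
    p,r=fit(T,o,[500,200,.3]); print(p.round(3)); print(r.round(1).tolist())
p0=p
R=[[0,140,320],[0,-140,320],[0,140,8],[0,-140,8],[-55,165,8],[-55,-165,8]]
t=[("top",0,(155.5,152)),("top",1,(290,145.5)),("top",4,(174.5,198)),("top",5,(290,192.5))]
s=[("scene",0,(218,97)),("scene",1,(319.5,148)),("scene",4,(205.5,198.5)),("scene",5,(302.5,260))]
for o in (t,s,t+s):
    p,r=fit(R,o,[700,100,.0]); print(p.round(3)); print(r.round(1).tolist())
L=W([[0,0,190],[0,36,190],[0,-36,190],[0,36,198],[0,-36,198],[0,118,198],[0,-118,198]],*p)
print(L[0],proj(L,"top").round(1).tolist(),proj(L,"scene").round(1).tolist())
E
```

```text
[4.39598e+02 1.69671e+02 3.30000e-01]
[[0.0, -0.0], [-0.0, 0.2], [0.1, -0.2], [-0.1, -0.0]]
[4.39355e+02 1.70173e+02 3.39000e-01]
[[-0.1, -0.2], [0.5, -0.3], [-0.0, 0.3], [-0.3, 0.1]]
[4.39153e+02 1.70309e+02 3.30000e-01]
[[-0.2, 0.2], [-0.3, 0.4], [-0.2, -0.0], [-0.3, 0.1], [0.8, -0.6]]
[4.39248e+02 1.70248e+02 3.34000e-01]
[[-0.2, 0.2], [-0.3, 0.3], [-0.1, -0.2], [-0.2, 0.2], [0.8, -0.6], [-0.1, -0.2], [0.5, -0.2], [-0.2, 0.4], [-0.4, -0.0]]
[6.1271e+02 3.3341e+01 1.9000e-02]
[[-0.8, -0.3], [0.7, -0.2], [-0.8, 0.4], [1.0, 0.2]]
[6.12656e+02 3.07510e+01 3.20000e-02]
[[-0.2, -0.8], [2.1, -1.2], [-0.9, 0.1], [-1.6, 1.3]]
[6.12966e+02 3.22060e+01 2.50000e-02]
[[-0.3, -0.1], [1.2, -0.7], [-0.3, 0.6], [1.5, -0.2], [-0.2, -1.3], [1.3, -1.3], [-1.0, -0.6], [-2.5, 1.2]]
[612.96637237  32.20591023 190.        ] [[227.7, 162.2], [212.6, 163.0], [242.8, 161.4], [212.2, 162.2], [242.7, 160.6], [177.4, 164.1], [277.3, 158.8]] [[264.0, 165.2], [252.4, 158.7], [275.9, 171.9], [252.4, 156.1], [276.1, 169.3], [227.2, 142.1], [305.2, 185.5]]
```

```bash
python3 -m handwheel '[{"x":-0.028,"y":-0.0244,"z":-0.005},{"x":-0.028,"y":-0.0244,"z":-0.005},{"x":-0.028,"y":-0.0244,"z":-0.005},{"x":-0.028,"y":-0.0244,"z":-0.005},{"x":-0.028,"y":-0.0244,"z":-0.005},{"x":-0.028,"y":-0.0244,"z":-0.005},{"x":-0.028,"y":-0.0244,"z":-0.005},{"x":-0.028,"y":-0.0244,"z":-0.005},{"x":-0.028,"y":-0.0244,"z":-0.005},{"x":-0.028,"y":-0.0244,"z":-0.005},{"x":-0.028,"y":-0.0244,"z":-0.005},{"x":-0.026,"y":-0.0244,"z":-0.005},{"az":-0.125},{"az":-0.125},{"az":-0.125},{"az":-0.125},{"az":-0.125},{"az":-0.121}]'
cat > delta.py <<'E'
import sys; from h import *
# target x y z yaw(of tray frame; tool y along tray y); prints tool-frame delta
x,y,z,a=map(float,sys.argv[1:5])
o=monitor.get_obs(); R=np.array(o["orientation"])
Y=np.array([-np.sin(a),np.cos(a),0]); Z=np.array([0,0,-1.]); Rt=np.c_[np.cross(Y,Z),Y,Z]
print("t",o["t"],"tcp",np.round(o["tcp_pos"],1),"F",np.round(o["contact_force"],1),"open",round(o["opening"],1))
print("tool shift mm",(R.T@(np.array([x,y,z])-o["tcp_pos"])).round(1),"rotvec",cv2.Rodrigues(R.T@Rt)[0].ravel().round(4))
E
python3 delta.py 439.4 170.1 260 .334
```

```text
t 0.15 tcp [251.2 572.  205. ] F [-0.   0.1 -0.1] open 94.0
tool shift mm [-333.9 -292.4  -54.7] rotvec [-9.000e-04 -3.000e-04 -7.478e-01]invalid input
```

```bash
python3 -m handwheel '[{"ax":0,"ay":0,"az":0,"x":-0.028,"y":-0.0244,"z":-0.005,"grip":0}]'; python3 delta.py 439.4 170.1 260 .334
```

```text
t: 0.25
tcp_pos: [264.3, 540.4, 208.8]
orientation: [[-0.918, 0.397, -0.002], [0.397, 0.918, -0.001], [0.001, -0.002, -1.0]]
contact_force: [0.4, -1.0, -0.3]
opening: 93.9
t 0.25 tcp [264.3 540.4 208.8] F [ 0.4 -1.  -0.3] open 93.9
tool shift mm [-307.8 -270.3  -51.1] rotvec [-0.0014 -0.0021 -0.7428]
```

```bash
python3 -m handwheel '[{"ax":0,"ay":0,"az":0,"x":-0.028,"y":-0.0246,"z":-0.005,"grip":0},{"ax":0,"ay":0,"az":0,"x":-0.028,"y":-0.0246,"z":-0.005,"grip":0},{"ax":0,"ay":0,"az":0,"x":-0.028,"y":-0.0246,"z":-0.005,"grip":0},{"ax":0,"ay":0,"az":0,"x":-0.028,"y":-0.0246,"z":-0.005,"grip":0},{"ax":0,"ay":0,"az":0,"x":-0.028,"y":-0.0246,"z":-0.005,"grip":0},{"ax":0,"ay":0,"az":0,"x":-0.028,"y":-0.0246,"z":-0.005,"grip":0},{"ax":0,"ay":0,"az":0,"x":-0.028,"y":-0.0246,"z":-0.005,"grip":0},{"ax":0,"ay":0,"az":0,"x":-0.028,"y":-0.0246,"z":-0.005,"grip":0},{"ax":0,"ay":0,"az":0,"x":-0.028,"y":-0.0246,"z":-0.005,"grip":0},{"ax":0,"ay":0,"az":0,"x":-0.028,"y":-0.0246,"z":-0.005,"grip":0},{"ax":0,"ay":0,"az":-0.125,"x":0,"y":0,"z":0,"grip":0},{"ax":0,"ay":0,"az":-0.125,"x":0,"y":0,"z":0,"grip":0},{"ax":0,"ay":0,"az":-0.125,"x":0,"y":0,"z":0,"grip":0},{"ax":0,"ay":0,"az":-0.125,"x":0,"y":0,"z":0,"grip":0},{"ax":0,"ay":0,"az":-0.125,"x":0,"y":0,"z":0,"grip":0},{"ax":0,"ay":0,"az":-0.12,"x":0,"y":0,"z":0,"grip":0}]';  python3 delta.py 439.4 170.1 260 .334
```

```text
t: 1.85
tcp_pos: [428.9, 183.1, 259.9]
orientation: [[-0.937, -0.348, -0.004], [-0.348, 0.937, -0.003], [0.005, -0.002, -1.0]]
contact_force: [-0.0, -0.3, 0.1]
opening: 93.8
t 1.85 tcp [428.9 183.1 259.9] F [-0.  -0.3  0.1] open 93.8
tool shift mm [ -5.4 -15.8  -0.1] rotvec [-0.0018 -0.0045  0.0218]
```

```bash
python3 -m handwheel '[{"ax":-0.002,"ay":-0.004,"az":0.022,"x":-0.0055,"y":-0.016,"z":0,"grip":0},{"ax":0,"ay":0,"az":0,"x":0,"y":0,"z":0,"grip":0}]'
python3 - <<'E'
from h import *
import h
c=eyes.get_calibration("wrist"); im=eyes.read_camera("wrist")
G=W([[12,13,189],[12,-13,189],[-12,-13,189],[-12,13,189],[50,55,30],[50,-55,30],[-50,-55,30],[-50,55,30]],439.4,170.1,.334)
q=proj(G,None,c); print(q.round(1).tolist())
for p in q: cv2.circle(im,tuple(np.round(p).astype(int)),2,(0,255,255),-1)
cv2.imwrite("pics/w1.png",im)
E
python3 delta.py 439.4 170.1 260 .334
```

```text
t: 2.05
tcp_pos: [440.3, 168.8, 259.8]
orientation: [[-0.945, -0.327, -0.0], [-0.327, 0.945, 0.0], [0.0, 0.0, -1.0]]
contact_force: [-0.1, 0.4, 0.2]
opening: 93.7
[[265.9, 214.1], [237.4, 214.1], [237.1, 188.5], [266.2, 188.5], [289.0, 204.1], [214.6, 204.1], [212.2, 135.1], [291.4, 135.1]]
t 2.1 tcp [439.6 169.8 259.7] F [-0.4  0.2 -1.3] open 94.4
tool shift mm [ 0.1  0.3 -0.3] rotvec [ 0.0005 -0.0008  0.0008]
```

View pics/w1.png

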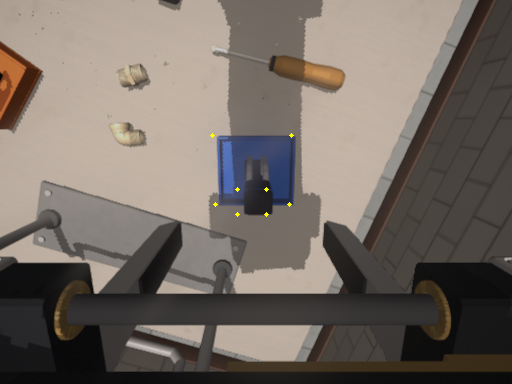

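Run:
```python
import cv2
c=cv2.imread("pics/w1.png")[125:225,205:305]
cv2.imwrite("pics/w1c.png",cv2.resize(c,None,fx=6,fy=6,interpolation=cv2.INTER_CUBIC))
```

```text
(no output)
```

View pics/w1c.png

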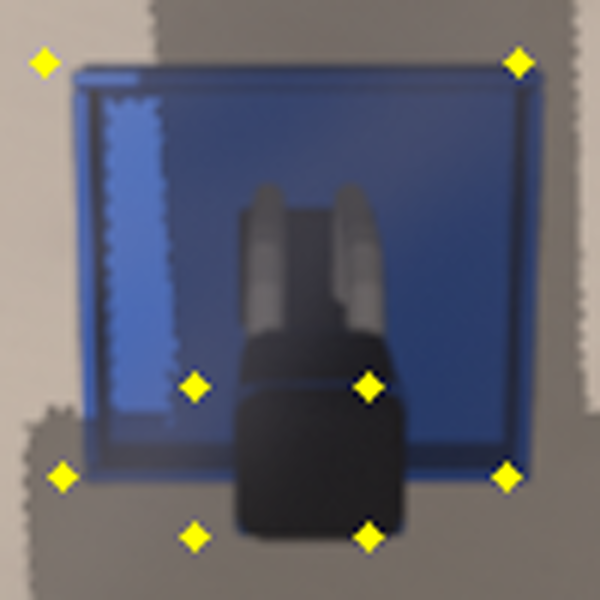

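```bash
python3 -m handwheel '[{"ax":0,"ay":0,"az":0,"x":0,"y":0.0045,"z":0.020,"grip":0},{"ax":0,"ay":0,"az":0,"x":0,"y":0,"z":0.03,"grip":0},{"ax":0,"ay":0,"az":0,"x":0,"y":0,"z":0.03,"grip":0},{"ax":0,"ay":0,"az":0,"x":0,"y":0,"z":0.02,"grip":0},{"ax":0,"ay":0,"az":0,"x":0,"y":0,"z":0.005,"grip":0}]'; python3 delta.py 438 174.4 155 .334
```

```text
t: 2.6
tcp_pos: [439.1, 174.3, 152.4]
orientation: [[-0.949, -0.316, 0.002], [-0.316, 0.949, 0.002], [-0.002, 0.001, -1.0]]
contact_force: [0.0, 0.2, 0.1]
opening: 93.6
t 2.6 tcp [439.1 174.3 152.4] F [0.  0.2 0.1] open 93.6
tool shift mm [ 1.   0.4 -2.6] rotvec [ 0.0013  0.0024 -0.0126]
```

```bash
python3 -m handwheel '[{"ax":0.001,"ay":0.002,"az":-0.0126,"x":0.0005,"y":0,"z":-0.003,"grip":0},{"ax":0,"ay":0,"az":0,"x":0,"y":0,"z":0,"grip":0.5},{"ax":0,"ay":0,"az":0,"x":0,"y":0,"z":0,"grip":1},{"ax":0,"ay":0,"az":0,"x":0,"y":0,"z":0,"grip":1},{"ax":0,"ay":0,"az":0,"x":0,"y":0,"z":0,"grip":1},{"ax":0,"ay":0,"az":0,"x":0,"y":0,"z":0,"grip":1},{"ax":0,"ay":0,"az":0,"x":0,"y":0,"z":0,"grip":1}]'; python3 delta.py 438 174.4 155 .334
```

```text
t: 3.3
tcp_pos: [440.1, 174.9, 159.1]
orientation: [[-0.945, -0.326, 0.004], [-0.326, 0.945, 0.002], [-0.004, 0.001, -1.0]]
contact_force: [0.4, -0.1, -0.0]
opening: 49.4
t 3.3 tcp [440.1 174.9 159.1] F [ 0.4 -0.1 -0. ] open 49.4
tool shift mm [2.2 0.2 4.1] rotvec [ 0.0011  0.0044 -0.002 ]
```

```bash
python3 -m handwheel '[{"ax":0.001,"ay":0.003,"az":0,"x":0.001,"y":0,"z":0.003,"grip":1},{"ax":0,"ay":0,"az":0,"x":0,"y":0,"z":0,"grip":1},{"ax":0,"ay":0,"az":0,"x":0,"y":0,"z":0,"grip":1},{"ax":0,"ay":0,"az":0,"x":0,"y":0,"z":0,"grip":1},{"ax":0,"ay":0,"az":0,"x":0,"y":0,"z":0,"grip":1},{"ax":0,"ay":0,"az":0,"x":0,"y":0,"z":0,"grip":1}]'; python3 delta.py 438 174.4 155 .334
```

```text
t: 3.9
tcp_pos: [439.0, 174.4, 155.7]
orientation: [[-0.945, -0.326, 0.001], [-0.326, 0.945, 0.0], [-0.001, -0.0, -1.0]]
contact_force: [-0.7, -0.5, 0.6]
opening: 25.6
t 3.9 tcp [439.  174.4 155.7] F [-0.7 -0.5  0.6] open 25.6
tool shift mm [1.  0.3 0.7] rotvec [-0.0001  0.0007 -0.0022]
```

```bash
python3 -m handwheel '[{"ax":0,"ay":0,"az":0,"x":0,"y":0,"z":-0.01,"grip":1},{"ax":0,"ay":0,"az":0,"x":0,"y":0,"z":-0.02,"grip":1},{"ax":0,"ay":0,"az":0,"x":0,"y":0,"z":-0.025,"grip":1},{"ax":0,"ay":0,"az":0,"x":0,"y":0,"z":-0.025,"grip":1},{"ax":0,"ay":0,"az":0,"x":0,"y":0,"z":-0.025,"grip":1},{"ax":0,"ay":0,"az":0,"x":0,"y":0,"z":-0.015,"grip":1},{"ax":0,"ay":0,"az":0.06,"x":0,"y":0,"z":0,"grip":1},{"ax":0,"ay":0,"az":0.06,"x":0,"y":0,"z":0,"grip":1},{"ax":0,"ay":0,"az":0.06,"x":0,"y":0,"z":0,"grip":1},{"ax":0,"ay":0,"az":0.06,"x":0,"y":0,"z":0,"grip":1},{"ax":0,"ay":0,"az":0.06,"x":0,"y":0,"z":0,"grip":1}]'; python3 delta.py 510 32 278 .026
```

```text
t: 5.0
tcp_pos: [437.4, 173.2, 287.0]
orientation: [[-1.0, -0.021, 0.001], [-0.021, 1.0, 0.0], [-0.001, 0.0, -1.0]]
contact_force: [0.6, 0.1, -1.8]
opening: 25.5
t 5.0 tcp [437.4 173.2 287. ] F [ 0.6  0.1 -1.8] open 25.5
tool shift mm [ -69.6 -142.7    9.1] rotvec [ 0.0001  0.0011 -0.0051]
```

```bash
python3 -m handwheel '[{"ax":0,"ay":0,"az":0,"x":0,"y":-0.012,"z":0.002,"grip":1},{"ax":0,"ay":0,"az":0,"x":-0.005,"y":-0.02,"z":0.002,"grip":1},{"ax":0,"ay":0,"az":0,"x":-0.01,"y":-0.025,"z":0.002,"grip":1},{"ax":0,"ay":0,"az":0,"x":-0.01,"y":-0.025,"z":0.002,"grip":1},{"ax":0,"ay":0,"az":0,"x":-0.01,"y":-0.025,"z":0.0,"grip":1},{"ax":0,"ay":0,"az":0,"x":-0.01,"y":-0.02,"z":0,"grip":1},{"ax":0,"ay":0,"az":0,"x":-0.01,"y":-0.01,"z":0,"grip":1},{"ax":0,"ay":0,"az":0,"x":-0.01,"y":-0.005,"z":0,"grip":1},{"ax":0,"ay":0,"az":0,"x":-0.005,"y":0,"z":0,"grip":1},{"ax":0,"ay":0,"az":0,"x":0,"y":0,"z":0,"grip":1}]'; python3 delta.py 510 32 278 .026
python3 - <<'E'
from h import *
for n in("scene","top","wrist"):
    cv2.imwrite(f"pics/{n}2.png",eyes.read_camera(n))
E
```

```text
t: 6.0
tcp_pos: [511.0, 21.3, 281.6]
orientation: [[-0.999, -0.032, 0.001], [-0.032, 0.999, 0.0], [-0.001, 0.0, -1.0]]
contact_force: [0.3, 0.4, -2.3]
opening: 25.4
t 6.0 tcp [511.   21.3 281.6] F [ 0.3  0.4 -2.3] open 25.4
tool shift mm [ 0.6 10.8  3.6] rotvec [0.0001 0.0012 0.0059]
```

View pics/scene2.png

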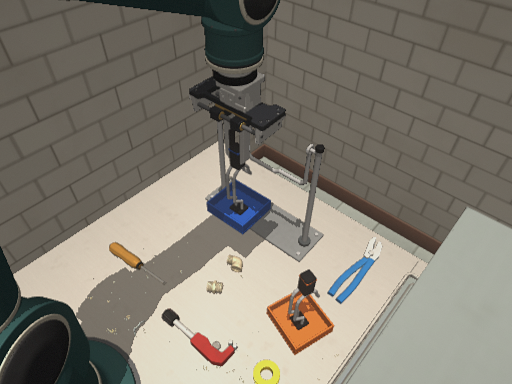

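View pics/top2.png

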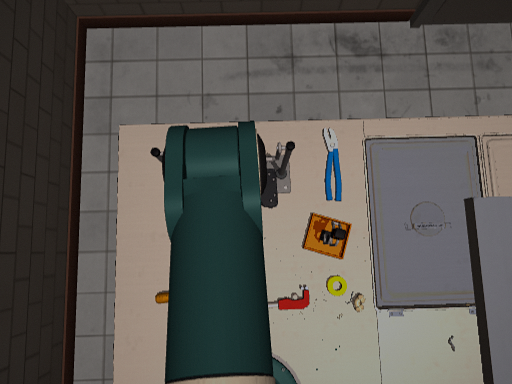

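View pics/wrist2.png

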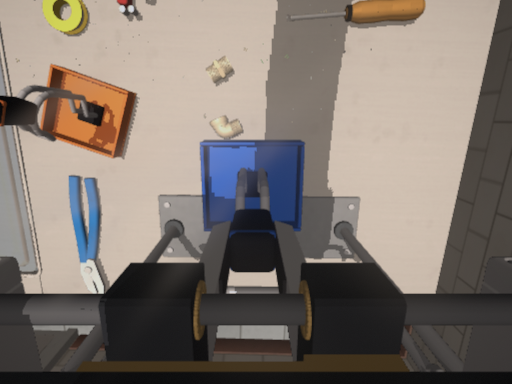

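Run:
```python
from h import *
s=cv2.imread("pics/scene2.png")
o=monitor.get_obs();x,y,z=o["tcp_pos"];g=z+14.3
T=W([[50,55,g-140],[50,-55,g-140],[-50,-55,g-140],[-50,55,g-140],[34,0,g-74],[0,0,g-40]],x,y,.032)
k=5;x0,y0=190,105
c=cv2.resize(s[y0:y0+115,x0:x0+140],None,fx=k,fy=k,interpolation=cv2.INTER_CUBIC)
def dot(P,col):
    for p in proj(P,"scene"): cv2.circle(c,tuple(np.round((p-[x0,y0]+.5)*k).astype(int)),3,col,-1)
dot(T,(0,255,255)); dot(W([[0,0,190],[0,36,190],[0,-36,190],[0,118,198],[0,-118,198]],613,32.2,.026),(0,0,255))
cv2.imwrite("pics/s2c.png",c)
```

```text
(no output)
```

View pics/s2c.png

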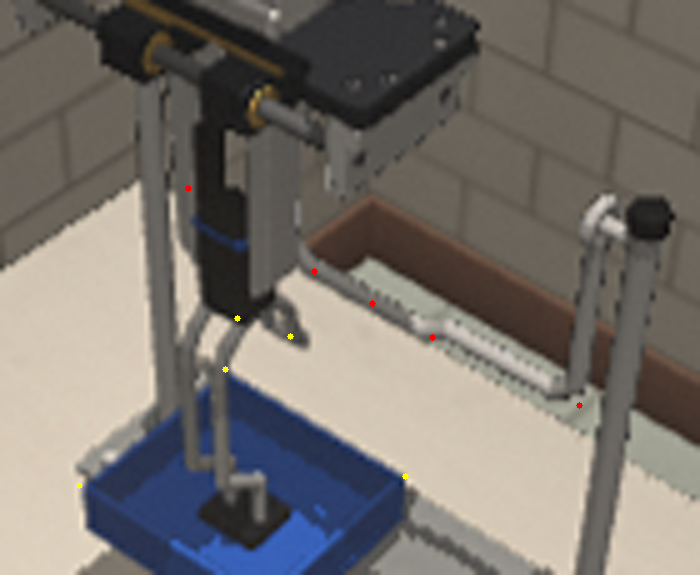

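Run:
```python
from h import *
out=[]
for f in("scene0","scene2"):
    s=cv2.imread(f"pics/{f}.png");k=8;x0,y0=240,135
    c=cv2.resize(s[y0:y0+60,x0:x0+75],None,fx=k,fy=k,interpolation=cv2.INTER_CUBIC)
    for p in proj(W([[0,0,190],[0,36,190],[0,-36,190],[0,-118,198]],613,32.2,.026),"scene"): cv2.circle(c,tuple(np.round((p-[x0,y0]+.5)*k).astype(int)),3,(0,0,255),-1)
    out.append(c[:, :])
o=cv2.resize(np.hstack(out),(800,320)) if 0 else np.vstack(out)[:, :]
cv2.imwrite("pics/cmp.png",cv2.resize(o,(375*1,600)) if 0 else np.vstack([out[0],out[1]])[:960])
cv2.imwrite("pics/cmpA.png",out[0]);cv2.imwrite("pics/cmpB.png",out[1])
```

```text
(no output)
```

View pics/cmpA.png

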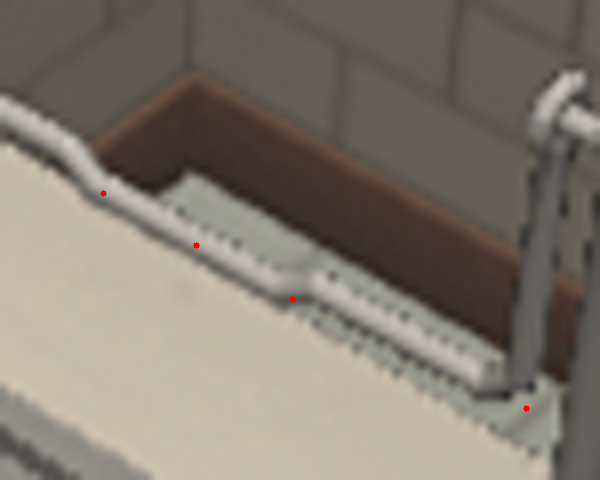

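View pics/cmpB.png

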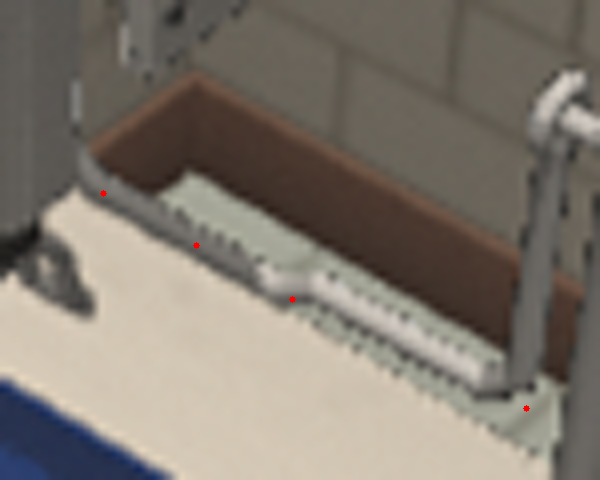

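Run:
```python
from h import *
B=np.array([613,32.2,190.])
for n in("top","scene"):
    print(n,[((proj(B+d,n)-proj(B,n))[0]/10).round(3).tolist() for d in np.eye(3)*10], proj(B,n))
obs=[("scene",-36,190,(253,156.7)),("scene",36*-1*-1,190,(253,156.7))]
# bar points: lower centre & outer ends
def r(p):
    x,y,z,a=p; e=[]
    def L(t,dz): return [x-np.sin(a)*t,y+np.cos(a)*t,z+dz]
    e+=list(proj(L(36,0),"scene")[0]-(251.5,155.8)); e+=list(proj(L(-36,0),"scene")[0]-(275.2,169.8))
    e+=list(proj(L(-110,8),"scene")[0]-(301,181.2))
    for u,v in((181,162.8),(226,161.6),(268,159.2)):
        dz=0 if u==226 else 8
        P=proj(np.array([L(-120,dz),L(120,dz)]),"top"); m=(v-P[0,1])-(u-P[0,0])*(P[1,1]-P[0,1])/(P[1,0]-P[0,0]); e.append(m)
    return np.array(e)
s=least_squares(r,[613,32,190,.03],x_scale=[100,100,100,1]); print(s.x.round(3),s.fun.round(2))
s=least_squares(lambda q:r([q[0],q[1],190,q[2]]),[613,32,.03],x_scale=[100,100,1]); print(s.x.round(3),s.fun.round(2))
```

```text
top [[-0.008, -0.41], [-0.42, 0.012], [-0.029, -0.093]] [[227.72299388 162.15715422]]
scene [[0.272, -0.208], [-0.319, -0.188], [0.011, -0.318]] [[263.97249753 165.14417273]]
[6.12856e+02 3.51000e+01 1.96542e+02 1.30000e-02] [ 0.06  0.19 -0.22 -0.46  0.14  0.28  0.03 -0.06  0.05]
[6.15827e+02 3.84930e+01 2.10000e-02] [-0.25  1.11 -0.6   0.26 -0.35  0.79  0.34  0.57  0.99]
```

```bash
python3 -m handwheel '[{"ax":0,"ay":0,"az":0.01,"x":-0.003,"y":0.010,"z":0.001,"grip":1},{"ax":0,"ay":0,"az":0,"x":-0.008,"y":0.004,"z":0,"grip":1},{"ax":0,"ay":0,"az":0,"x":-0.012,"y":0,"z":0,"grip":1},{"ax":0,"ay":0,"az":0,"x":-0.012,"y":0,"z":0,"grip":1},{"ax":0,"ay":0,"az":0,"x":-0.012,"y":0,"z":0,"grip":1},{"ax":0,"ay":0,"az":0,"x":-0.008,"y":0,"z":0,"grip":1},{"ax":0,"ay":0,"az":0,"x":0,"y":0,"z":0,"grip":1}]'; python3 delta.py 614 35 281 .022
python3 - <<'E'
from h import *
s=eyes.read_camera("scene");k=6;x0,y0=195,90
cv2.imwrite("pics/s3c.png",cv2.resize(s[y0:y0+100,x0:x0+130],None,fx=k,fy=k,interpolation=cv2.INTER_CUBIC))
E
```

```text
t: 6.85
tcp_pos: [570.0, 40.5, 280.3]
orientation: [[-1.0, -0.025, 0.001], [-0.025, 1.0, 0.001], [-0.001, 0.001, -1.0]]
contact_force: [-0.2, -0.1, -2.3]
opening: 25.9
t 6.85 tcp [570.   40.5 280.3] F [-0.2 -0.1 -2.3] open 25.9
tool shift mm [-43.8  -6.6  -0.6] rotvec [0.0006 0.0013 0.0033]
```

View pics/s3c.png

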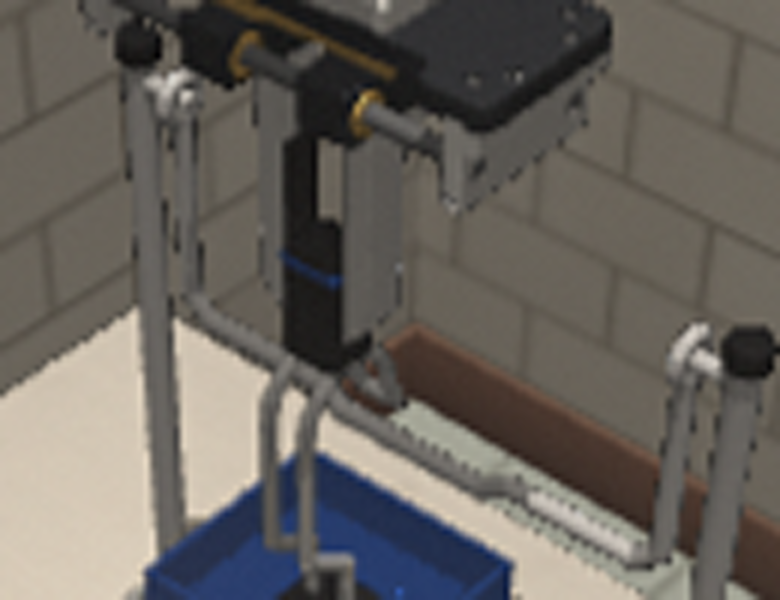

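```bash
python3 -m handwheel '[{"ax":0,"ay":0,"az":0.002,"x":-0.005,"y":-0.004,"z":0,"grip":1},{"ax":0,"ay":0,"az":0,"x":-0.01,"y":-0.003,"z":0,"grip":1},{"ax":0,"ay":0,"az":0,"x":-0.01,"y":0,"z":0,"grip":1},{"ax":0,"ay":0,"az":0,"x":-0.01,"y":0,"z":0,"grip":1},{"ax":0,"ay":0,"az":0,"x":-0.005,"y":0,"z":0,"grip":1},{"ax":0,"ay":0,"az":0,"x":0,"y":0,"z":0,"grip":1},{"ax":0,"ay":0,"az":0,"x":0,"y":0,"z":0,"grip":1}]'; python3 delta.py 614 35 281 .022
cat > look.py <<'E'
import sys
from h import *
n=sys.argv[1]
s=eyes.read_camera("scene");cv2.imwrite(f"pics/scene{n}.png",s);k=6;x0,y0=195,90
c=cv2.resize(s[y0:y0+100,x0:x0+130],None,fx=k,fy=k,interpolation=cv2.INTER_CUBIC)
o=monitor.get_obs();x,y,z=o["tcp_pos"];g=z+14.3
T=W([[-23,9,g-40],[-23,-9,g-40],[34,9,g-74],[34,-9,g-74],[0,0,g-40],[0,0,g-100]],x,y,.022)
for p in proj(T,"scene"): cv2.circle(c,tuple(np.round((p-[x0,y0]+.5)*k).astype(int)),3,(0,255,255),-1)
cv2.imwrite(f"pics/s{n}c.png",c)
E
python3 look.py 4
```

```text
t: 7.6
tcp_pos: [613.1, 33.4, 280.2]
orientation: [[-1.0, -0.023, 0.001], [-0.023, 1.0, 0.001], [-0.001, 0.001, -1.0]]
contact_force: [-0.1, 0.4, -2.5]
opening: 25.7
t 7.6 tcp [613.1  33.4 280.2] F [-0.1  0.4 -2.5] open 25.7
tool shift mm [-1.   1.6 -0.8] rotvec [0.0007 0.0009 0.0006]
```

View pics/s4c.png

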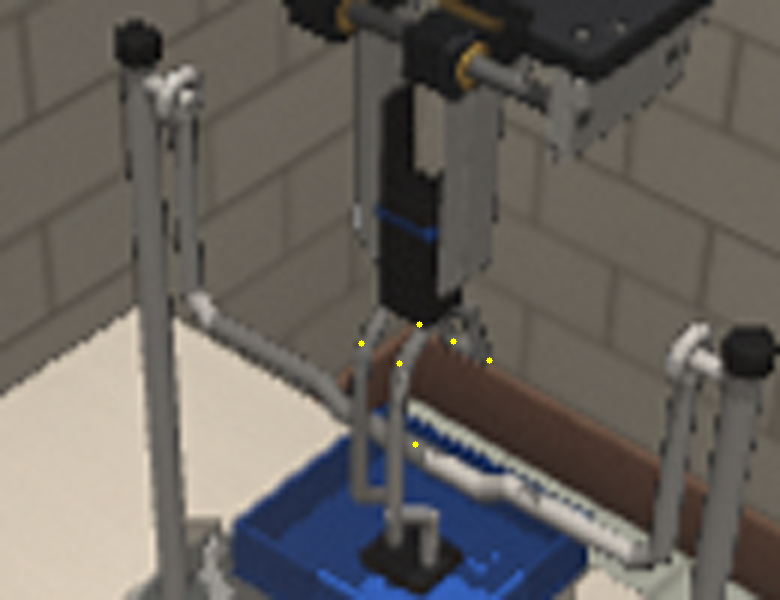

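```bash
python3 -m handwheel '[{"ax":0,"ay":0,"az":0,"x":0,"y":0,"z":0.008,"grip":1},{"ax":0,"ay":0,"az":0,"x":0,"y":0,"z":0.012,"grip":1},{"ax":0,"ay":0,"az":0,"x":0,"y":0,"z":0.012,"grip":1},{"ax":0,"ay":0,"az":0,"x":0,"y":0,"z":0.008,"grip":1},{"ax":0,"ay":0,"az":0,"x":0,"y":0,"z":0.002,"grip":1},{"ax":0,"ay":0,"az":0,"x":0,"y":0,"z":0,"grip":1}]'; python3 delta.py 614 35 216 .022
python3 look.py 5
```

```text
t: 8.25
tcp_pos: [611.7, 33.7, 233.6]
orientation: [[-1.0, -0.023, -0.001], [-0.023, 1.0, 0.001], [0.001, 0.001, -1.0]]
contact_force: [-0.6, -0.8, -2.1]
opening: 26.3
t 8.25 tcp [611.7  33.7 233.6] F [-0.6 -0.8 -2.1] open 26.3
tool shift mm [-2.4  1.2 17.6] rotvec [ 0.0011 -0.0007  0.001 ]
```

View pics/s5c.png

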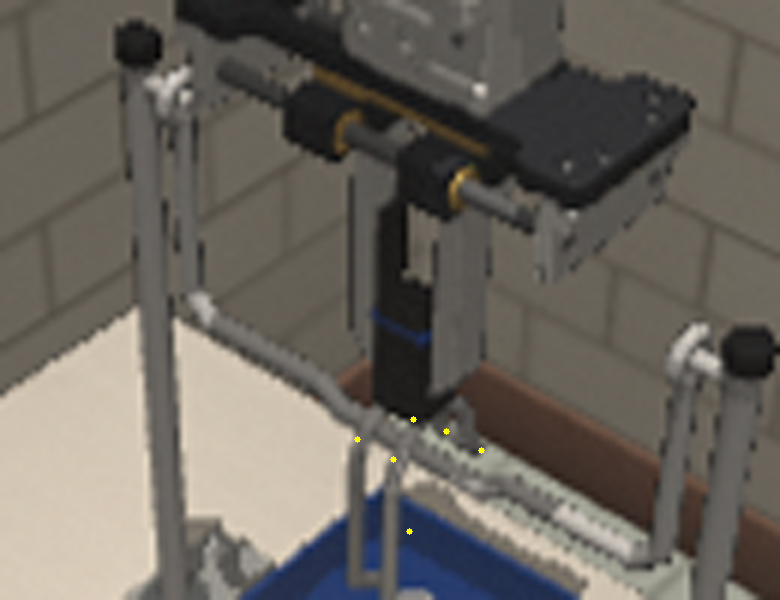

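Run:
```python
import cv2
s=cv2.imread("pics/scene5.png")[145:190,240:290]
cv2.imwrite("pics/s5d.png",cv2.resize(s,None,fx=13,fy=13,interpolation=cv2.INTER_NEAREST))
```

```text
(no output)
```

View pics/s5d.png

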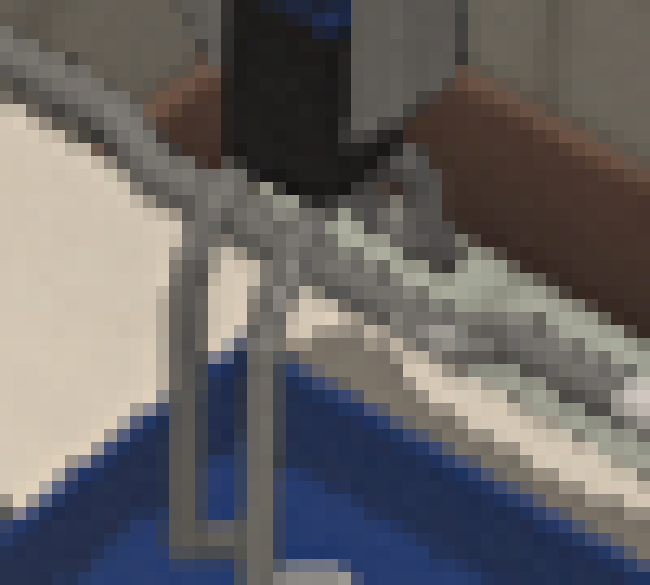

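```bash
python3 -m handwheel '[{"ax":0,"ay":0,"az":0,"x":-0.002,"y":0,"z":0.005,"grip":1},{"ax":0,"ay":0,"az":0,"x":0,"y":0,"z":0.004,"grip":1},{"ax":0,"ay":0,"az":0,"x":0,"y":0,"z":0,"grip":1}]'; python3 delta.py 614 35 216 .022
```

```text
t: 8.6
tcp_pos: [614.4, 33.8, 224.9]
orientation: [[-1.0, -0.023, 0.001], [-0.023, 1.0, 0.001], [-0.001, 0.001, -1.0]]
contact_force: [0.7, 0.0, -3.0]
opening: 26.2
t 8.6 tcp [614.4  33.8 224.9] F [ 0.7  0.  -3. ] open 26.2
tool shift mm [0.3 1.2 8.9] rotvec [0.0013 0.0008 0.0011]
```

```bash
python3 -m handwheel '[{"ax":0,"ay":0,"az":0,"x":0,"y":0,"z":0.003,"grip":1},{"ax":0,"ay":0,"az":0,"x":0,"y":0,"z":0,"grip":1}]'; python3 delta.py 614 35 216 .022
```

```text
t: 8.8
tcp_pos: [614.5, 33.8, 221.7]
orientation: [[-1.0, -0.023, 0.001], [-0.023, 1.0, 0.001], [-0.001, 0.001, -1.0]]
contact_force: [-0.3, 0.0, -2.3]
opening: 25.9
t 8.8 tcp [614.5  33.8 221.7] F [-0.3  0.  -2.3] open 25.9
tool shift mm [0.4 1.2 5.7] rotvec [0.0013 0.001  0.0011]
```

```bash
python3 -m handwheel '[{"ax":0,"ay":0,"az":0,"x":0,"y":0,"z":0.003,"grip":1},{"ax":0,"ay":0,"az":0,"x":0,"y":0,"z":0,"grip":1}]'; python3 -m handwheel '[{"ax":0,"ay":0,"az":0,"x":0,"y":0,"z":0.002,"grip":1},{"ax":0,"ay":0,"az":0,"x":0,"y":0,"z":0,"grip":1}]'; python3 look.py 6
```

```text
t: 9.0
tcp_pos: [614.5, 33.8, 218.6]
orientation: [[-1.0, -0.023, 0.001], [-0.023, 1.0, 0.001], [-0.001, 0.001, -1.0]]
contact_force: [0.1, 0.8, -3.4]
opening: 25.8
t: 9.2
tcp_pos: [614.6, 33.8, 216.5]
orientation: [[-1.0, -0.023, 0.001], [-0.023, 1.0, 0.001], [-0.001, 0.001, -1.0]]
contact_force: [0.8, -0.1, -2.4]
opening: 26.2
```

View pics/s6c.png

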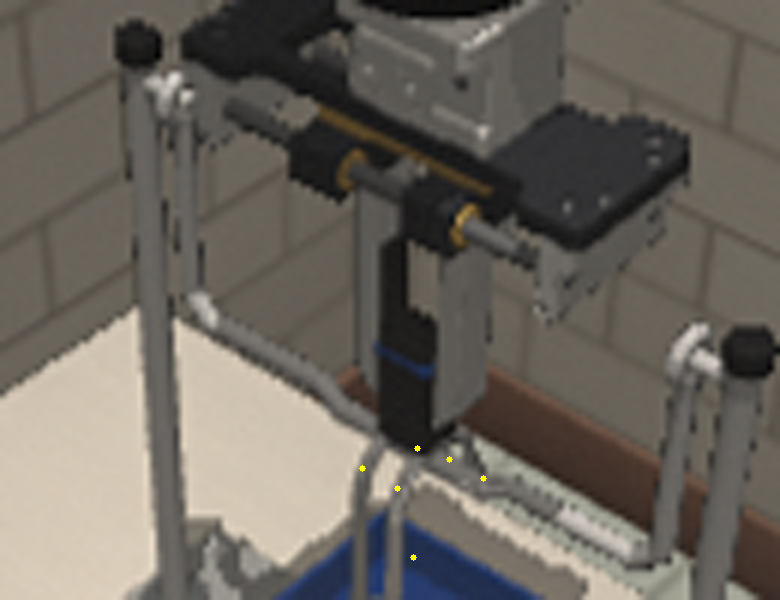

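```bash
python3 -m handwheel '[{"ax":0,"ay":0,"az":0,"x":0,"y":0,"z":0.002,"grip":1},{"ax":0,"ay":0,"az":0,"x":0,"y":0,"z":0,"grip":1}]'; python3 -m handwheel '[{"ax":0,"ay":0,"az":0,"x":0,"y":0,"z":0.001,"grip":1},{"ax":0,"ay":0,"az":0,"x":0,"y":0,"z":0,"grip":1}]'
```

```text
t: 9.45
tcp_pos: [615.6, 33.8, 215.8]
orientation: [[-1.0, -0.023, 0.004], [-0.023, 1.0, 0.002], [-0.004, 0.002, -1.0]]
contact_force: [0.5, 0.2, -0.4]
opening: 25.8
t: 9.65
tcp_pos: [616.4, 33.8, 215.8]
orientation: [[-1.0, -0.023, 0.006], [-0.023, 1.0, 0.002], [-0.006, 0.002, -1.0]]
contact_force: [-0.2, 0.8, 0.2]
opening: 25.6
```

```bash
python3 -m handwheel '[{"ax":0.001,"ay":0.005,"az":0,"x":0.001,"y":0,"z":0,"grip":1},{"ax":0,"ay":0,"az":0,"x":0,"y":0,"z":0,"grip":0.9},{"ax":0,"ay":0,"az":0,"x":0,"y":0,"z":0,"grip":0.6},{"ax":0,"ay":0,"az":0,"x":0,"y":0,"z":0,"grip":0.4},{"ax":0,"ay":0,"az":0,"x":0,"y":0,"z":0,"grip":0.4}]';python3 delta.py 614.5 34 280 .022; python3 look.py 7
```

```text
t: 10.15
tcp_pos: [615.1, 33.8, 215.4]
orientation: [[-1.0, -0.023, 0.0], [-0.023, 1.0, 0.001], [-0.0, 0.001, -1.0]]
contact_force: [0.1, 1.1, -0.2]
opening: 46.7
t 10.15 tcp [615.1  33.8 215.4] F [ 0.1  1.1 -0.2] open 46.7
tool shift mm [  0.5   0.3 -64.6] rotvec [0.0008 0.0004 0.001 ]
```

View pics/s7c.png

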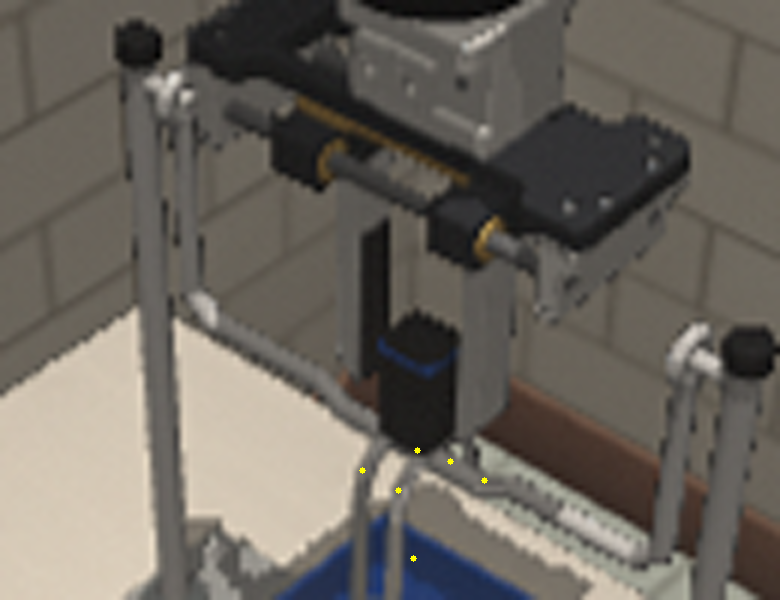

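The fingers are clear of the block and the tray still hangs upright. I'll open fully, then raise straight up.

```bash
python3 -m handwheel '[{"ax":0,"ay":0,"az":0,"x":0,"y":0,"z":0,"grip":0.2},{"ax":0,"ay":0,"az":0,"x":0,"y":0,"z":0,"grip":0.2},{"ax":0,"ay":0,"az":0,"x":0,"y":0,"z":-0.01,"grip":0.2},{"ax":0,"ay":0,"az":0,"x":0,"y":0,"z":-0.02,"grip":0.2},{"ax":0,"ay":0,"az":0,"x":0,"y":0,"z":-0.02,"grip":0.2},{"ax":0,"ay":0,"az":0,"x":0,"y":0,"z":-0.025,"grip":0.2},{"ax":0,"ay":0,"az":0,"x":0,"y":0,"z":-0.03,"grip":0.2},{"ax":0,"ay":0,"az":0,"x":0,"y":0,"z":-0.02,"grip":0.2},{"ax":0,"ay":0,"az":0,"x":0,"y":0,"z":-0.01,"grip":0.2},{"ax":0,"ay":0,"az":0,"x":0,"y":0,"z":0,"grip":0.2},{"ax":0,"ay":0,"az":0,"x":0,"y":0,"z":0,"grip":0.2}]'; python3 look.py 8
python3 - <<'E'
import cv2
cv2.imwrite("pics/scene8b.png",cv2.resize(cv2.imread("pics/scene8.png")[70:250,170:370],None,fx=3.3,fy=3.3,interpolation=cv2.INTER_CUBIC))
from bench import eyes
cv2.imwrite("pics/wrist8.png",eyes.read_camera("wrist"))
E
```

```text
t: 11.3
tcp_pos: [614.4, 33.2, 359.6]
orientation: [[-1.0, -0.022, 0.001], [-0.022, 1.0, 0.001], [-0.001, 0.001, -1.0]]
contact_force: [1.0, 0.1, -1.0]
opening: 75.0
```

View pics/scene8b.png

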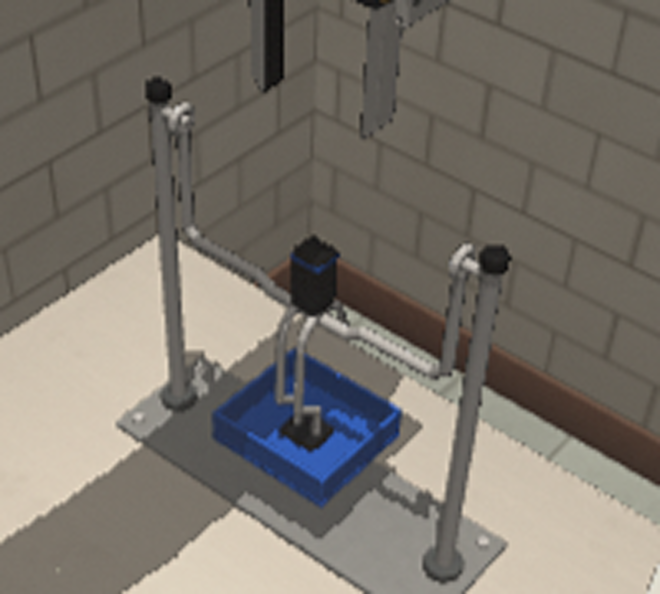

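View pics/wrist8.png

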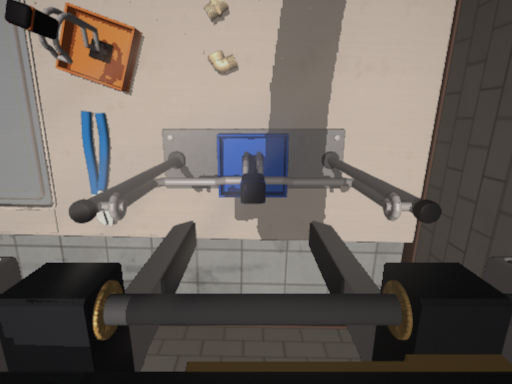

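The tray hangs level, centred on the bar. I'll let it settle and compare frames for swing.

```bash
python3 -m handwheel '[{"ax":0,"ay":0,"az":0,"x":0,"y":0,"z":0,"grip":0.2},{"ax":0,"ay":0,"az":0,"x":0,"y":0,"z":0,"grip":0.2},{"ax":0,"ay":0,"az":0,"x":0,"y":0,"z":0,"grip":0.2},{"ax":0,"ay":0,"az":0,"x":0,"y":0,"z":0,"grip":0.2},{"ax":0,"ay":0,"az":0,"x":0,"y":0,"z":0,"grip":0.2},{"ax":0,"ay":0,"az":0,"x":0,"y":0,"z":0,"grip":0.2},{"ax":0,"ay":0,"az":0,"x":0,"y":0,"z":0,"grip":0.2},{"ax":0,"ay":0,"az":0,"x":0,"y":0,"z":0,"grip":0.2},{"ax":0,"ay":0,"az":0,"x":0,"y":0,"z":0,"grip":0.2},{"ax":0,"ay":0,"az":0,"x":0,"y":0,"z":0,"grip":0.2},{"ax":0,"ay":0,"az":0,"x":0,"y":0,"z":0,"grip":0.2},{"ax":0,"ay":0,"az":0,"x":0,"y":0,"z":0,"grip":0.2},{"ax":0,"ay":0,"az":0,"x":0,"y":0,"z":0,"grip":0.2},{"ax":0,"ay":0,"az":0,"x":0,"y":0,"z":0,"grip":0.2},{"ax":0,"ay":0,"az":0,"x":0,"y":0,"z":0,"grip":0.2}]'
python3 - <<'E'
from h import *
im=[cv2.imread("pics/scene8.png")]
im+= [eyes.read_camera("scene") for _ in range(7)]
def cen(a):
    h=cv2.cvtColor(a[150:240,200:310],cv2.COLOR_BGR2HSV); m=cv2.inRange(h,(105,120,30),(125,255,255)); M=cv2.moments(m,True); return [round(M["m10"]/M["m00"]+200,2),round(M["m01"]/M["m00"]+150,2),M["m00"]]
print([cen(a) for a in im]); cv2.imwrite("pics/scene9.png",im[-1])
cv2.imwrite("pics/s9c.png",cv2.resize(im[-1][130:240,220:310],None,fx=5,fy=5,interpolation=cv2.INTER_CUBIC))
E
```

```text
t: 12.9
tcp_pos: [613.6, 33.3, 356.7]
orientation: [[-1.0, -0.022, -0.003], [-0.022, 1.0, -0.0], [0.003, -0.0, -1.0]]
contact_force: [-0.1, 0.7, -0.0]
opening: 75.2
[[263.13, 199.56, 1298.0], [263.1, 199.58, 1299.0], [263.12, 199.61, 1296.0], [263.08, 199.59, 1297.0], [263.08, 199.56, 1301.0], [263.06, 199.6, 1300.0], [263.12, 199.59, 1297.0], [263.11, 199.59, 1296.0]]
```

View pics/s9c.png

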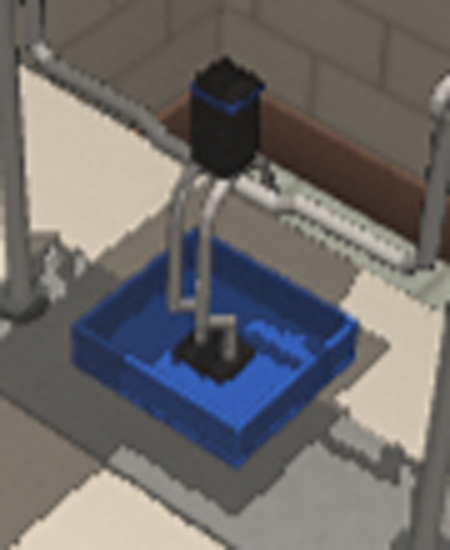

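The tray is at rest: its image centroid moves less than 0.1 px between frames. It hangs level and the gripper is well clear, so I'm handing in.

```bash
python3 -c "
from bench import job; print(job.job_done())"
```

```text
the job is handed in; nothing more can be done
None
```

The blue tray now hangs by its hook from the lowered middle of the yoke's bottom bar. I let it go and handed the job in at about 13 s, well under the 42 s limit.

**How it went:** I gripped the blue tray by its block, lifted it and turned it to line up with the bar. I then moved the lip under and past the bar, and lowered until the wrist force showed the bar had taken the weight. After that I opened the fingers and rose straight up.

**Last checks:**
- **Hanging:** the tray looks upright and level, and sits in the lowered part of the bar.
- **At rest:** its position in the camera images changed by less than 0.1 px over about 1.9 s.
- **Gripper:** the fingertips were about 105 mm above the block, with roughly no contact force.
- **Orange tray:** I never went near it. I saw it standing in the pictures but did not measure its position again.

**Disagreements:**
- **Tray grip:** the wrist camera placed it about 6 mm further to the side than the fixed cameras did. I moved part of the way towards the wrist camera's reading.
- **Bar height:** the scene camera put it about 6 mm too high. Contact came at the height the stated 190 mm predicts.
- **First move:** the first move command was refused as invalid input, because each row needs all seven values. Nothing moved.

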